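# Put the spare objective away in the stacking rack

## Robot

A 6-joint arm with a two-finger parallel gripper is mounted at the origin on a cart in front of the work surface, level with it; the furniture and walls round the work are solid. World frame = base frame: x ahead of the robot, y to its left, z up, the work surface at z = 0. Lengths are in m, angles in rad, forces in N, time in s.
With the tool pointing down it reaches from about 0.325 to 0.9 m from the base axis. Payload 6.1 kg.
Tool frame: the origin (TCP) lies at the very end of the fingers, on their centre line; the grasp point (between the pads) lies 19 mm behind it (bot.grasp_offset is the distance from the TCP to the grasp point, in m); z points along the fingers, y is the line along which they close (so a half turn about z gives the same grasp; the last joint's range is limited). The gripper opens to 87 mm and grips with 3 to 60 N. Pads are 19 mm wide; open, the fingers measure 117 mm over their backs; the gripper's body (75 mm by 190 mm) begins 51 mm behind the grasp point.
Start: joints at [-1.43, 0.22, 1.526, -0, 1.395, -0.126], TCP at [0.165, -0.603, 0.223] pointing down, gripper open.
Joint ranges: [-2.98, 2.98], [-0.91, 2.08], [0.09, 2.57], [-1.24, 4.39], [0.2, 2.65], [-2.68, 2.68]. Speed limits (rad/s): [2.57, 2.57, 3.01, 3.14, 3.14, 3.14].

## Interface

Orientations are given as a rotation vector (axis times angle).
In Python, from cell import bot, planner, imaging, order, sensors gives the robot as it stands. Calls block until the motion is done:
- bot.move_ptp(position, orientation): joint-space move of the TCP to a pose.
- bot.move_l(position, vel=0.15, ori=None): straight line of the TCP; ori=None keeps the orientation; vel is the mean speed in m/s.
- bot.set_joints(angles): joint-space move.
- bot.grip(opening, effort=None): finger opening in m; effort is the grip in N (None keeps the last); returns when the fingers have stopped.
- bot.wait(seconds).
- planner.ik(position, orientation): joint angles nearest the present ones, or None.
- imaging.get_image(name): name is "side" or "top" or "wrist"; returns a dict with "img" (420x560x3 uint8, red, green, blue), "fx", "fy", "cx", "cy" (pixels), "dist" ([k1, k2, p1, p2, k3] as OpenCV has them; the pictures are not rectified), "pose" (4x4, takes a point from camera to world coordinates); the wrist camera has in their place "tool_from_camera" (4x4, takes a point from camera to tool coordinates, whose origin is the TCP and whose axes are the flange's). Camera axes: x right, y down, z forward; pixel columns grow to the right and rows downward; lengths in m; the calibration is good to about 2 mm. A picture is of the moment at which its call begins: read the wrist's pose just before it. There is no depth.
A pose or a line that the arm cannot do raises bot.Unreachable and nothing moves.
- order.sign_off(): hands the job in; it is judged then, once.
Readings, each from a call of its own:
- sensors.read_clock(): time.
- sensors.read_joint_positions(): joint angles.
- sensors.read_joint_vel(): joint speeds.
- sensors.read_tau(): joint torques, N m.
- sensors.read_eef_pos(): TCP position.
- sensors.read_tcp_rot(): TCP orientation.
- sensors.read_wrist_force(): force on the tool from outside, world axes, zero at the start.
- sensors.read_ft_torque(): the same for the moment, N m.
- sensors.read_opening(): finger opening in m.
- sensors.read_gripper_force(): force on a finger pad.
Only numpy, scipy, OpenCV 4.12 (cv2) and the standard library are available. Lean on these libraries where they do the work, as an engineer would, in place of code of your own. Each camera call takes 0.05 s, during which the arm holds its last target. There are 200 camera calls.

## Task

Put the spare objective away: stand it upright in the middle of the rack's base plate, then take the tall frame off the sloping draining rest and set it over the objective so that all four of its posts go fully home in the base's corner sockets, and last socket the low frame fully home on top of the tall one in the same way. Do not knock the objective or either frame over, and leave the vials, the loupe and the swab jar where they stand.

Things in the scene. Friction and masses are not known exactly. Their poses are not given: they have to be found in the camera images.
- base_deck (a point): Rack base, fixed: aluminium plate 132 x 112 x 8 mm on four rubber feet. Point: centre of its upper face, 12 mm above the worktop; x along the 132 mm side, y along the 112 mm side, z up. At x = +-50, y = +-40 mm stand four round collars (sockets) 18 mm tall, bore 13 mm flaring to 18 mm at the mouth; their bottom is the plate's face.
- tall_tier_grip (a point): Tall frame, loose, about 0.26 kg: aluminium rectangle 118 x 98 mm on four 10 mm posts 76 mm long, with tapered feet. Carrying spine across its middle: 10 mm wide (y), 20 high (z), 96 long (x), an open window 31 mm wide each side, clear for 60 mm along x. Point: centre of the spine, 84 mm above the feet, seated 84 mm above base_deck; z from feet to top, x along the spine. Fits either way round.
- tall_tier_top (a point): Centre of the tall frame's upper face, 86 mm above its feet. At x = +-50, y = +-40 mm (where its posts are below) stand four collars like the base's, 18 mm tall, whose bottom is this face. At the start the frame stands in one of the rest's two lanes, leaning 30 degrees towards the rest's low front, its lower posts against the rails' upturned ends.
- low_tier_grip (a point): Low frame, loose, about 0.20 kg: same plan, posts, spine and windows as the tall frame, but its posts are 36 mm long, too short to clear the objective. Point: centre of its spine, 44 mm above its feet; z from feet to top, x along the spine. Starts in the rest's other lane, leaning alike. Seated on the tall frame, its point is 46 mm above the tall frame's spine point.
- objective_center (a point): The spare microscope objective, loose, about 0.14 kg: a light metal barrel 30 mm across and 48 mm tall with a narrow line round it, standing upright; the point is its centre, 24 mm up, z up. It stands near the front edge of the worktop in a row with two vials and a loupe, in any order.
- drain_rest: Fixed draining rest: two lanes of steel rails side by side, 116 mm apart, sloping 30 degrees, over a drip pan 126 x 232 x 9 mm. Origin: 5 mm behind the pan's centre, on the worktop; x up the slope (away from the robot), y across the lanes, z up. Rail rear ends are 77 mm high. The rest stands on one side of the worktop, the base on the other; which is which varies.
- vial_red_cap_center (a point): Bystander: white vial 26 mm across, 56 mm tall; the point is its centre, 28 mm up.
- vial_black_center (a point): Bystander: black vial 34 mm across, 62 mm tall; the point is its centre, 31 mm up.
- loupe_center (a point): Bystander: black waisted eye loupe 35 mm across, 39 mm tall; the point is its centre, 20 mm up.
- swab_jar_center (a point): Bystander: glass jar of swabs, 56 mm across, 102 mm tall with the swabs, standing between the rest and the base; the point is half-way up, 51 mm above the worktop. Also in the way, part of the room: an upright 30 mm corner post of the dark enclosure, 335 mm ahead and 365 mm to the right of the robot's base axis, up to the roof 0.85 m above the worktop; its twin stands 850 mm to its left.
Things that resemble listed ones, but are neither listed nor needed, are in the scene too. What is shaped like the part that bears objective_center but pink or yellow is not meant.

How it is judged:
On the way, in this order (a step that is already met when the one before it is completed fails the run):
1. the objective stands upright in the middle of the base plate (horizontal distance between objective_center and base_deck below 0.02 m and z of objective_center in the frame of base_deck below 0.027 m and angle between objective_center's own z axis and vertical below 0.1 rad), for 0.2 s.
2. the tall frame stands over it with all four posts home in the base's sockets (horizontal distance between tall_tier_grip and base_deck below 0.005 m and z of tall_tier_grip in the frame of base_deck below 0.087 m and angle between the x axis of tall_tier_grip and the x axis of base_deck, either way round below 0.06 rad and angle between tall_tier_grip's own z axis and vertical below 0.04 rad), for 0.2 s.
3. the low frame stands on the tall one with all four posts home in its sockets (horizontal distance between low_tier_grip and tall_tier_grip below 0.005 m and z of low_tier_grip in the frame of tall_tier_grip below 0.049 m and angle between the x axis of low_tier_grip and the x axis of tall_tier_grip, either way round below 0.06 rad and angle between low_tier_grip's own z axis and vertical below 0.05 rad), for 0.2 s.
At the end, for the whole second after the job is handed in: Objective upright, its axis within 20 mm of the base plate's centre; tall frame over it, all posts home in the base's sockets (within 5 mm sideways and 3 mm of seated height, level within 2 degrees); low frame home on the tall one likewise (level within 3 degrees) (all of step 1 and all of step 2 and all of step 3 and z of low_tier_grip in the frame of tall_tier_grip above 0.04 m); the robot touches nothing.
It fails at once if the objective is knocked over (angle between objective_center's own z axis and vertical above 0.7 rad).
It fails at once if a frame is tipped over (angle between any of tall_tier_grip, low_tier_grip's own z axis and vertical above 1.1 rad).
It fails at once if a vial, the loupe or the swab jar is pushed more than 25 mm or knocked over (distance of any of vial_red_cap_center, vial_black_center, loupe_center, swab_jar_center from where it was at the start of the episode above 0.025 m or angle between any of vial_red_cap_center, vial_black_center, loupe_center, swab_jar_center's own z axis and vertical above 0.7 rad).
It also fails if it takes over 72 s, if anything falls off the work surface, if the arm or the gripper's body presses on something with over 40 N, if the wrist force passes 120 N, or if a joint passes its speed limit or range.

## Working session

There is one attempt and no reset: what is moved stays moved. The work goes in short steps, each a Python script; the robot and the scene stay as the last script left them, time stands still between calls to the robot, and variables do not carry over. Pictures are saved under pics/ and viewed, at most 10 in all, crops included, and the job is handed in when it is done.

```bash
mkdir -p pics; ls
python3 - <<'E'
from cell import bot, planner, imaging, order, sensors
import cv2, numpy as np
np.set_printoptions(precision=4,suppress=True)
for n in ("top","side"):
    d=imaging.get_image(n); cv2.imwrite(f"pics/{n}0.png",cv2.resize(d["img"][:,:,::-1],(800,600),interpolation=cv2.INTER_CUBIC))
    np.save(n+".npy",d,allow_pickle=True)
    print(n,d["fx"],d["fy"],d["cx"],d["cy"],d["dist"]);print(d["pose"])
d=imaging.get_image("wrist");print(d["fx"],d["cx"],d["cy"],d["dist"],d["tool_from_camera"]);print(sensors.read_clock(),sensors.read_tcp_rot(),bot.grasp_offset)
E
```

```text
pics
top 495.7358409850086 495.7358409850086 289.11209917088405 207.5253195632459 [-0.0345  0.      0.      0.      0.    ]
[[-0.3308 -0.8975  0.2916  0.1293]
 [-0.9437  0.3162 -0.0972  0.1227]
 [-0.005  -0.3073 -0.9516  1.3074]
 [ 0.      0.      0.      1.    ]]
side 440.99459797942603 440.99459797942603 279.734649533412 199.1455211937546 [-0.103  0.     0.     0.     0.   ]
[[ 0.9874 -0.1053  0.118   0.3887]
 [-0.1577 -0.5964  0.787  -0.7175]
 [-0.0125 -0.7957 -0.6055  0.6627]
 [ 0.      0.      0.      1.    ]]
359.0891675245384 279.61190373714953 212.9624403297259 [-0.0915  0.      0.      0.      0.    ] [[-0.0004 -0.9676 -0.2527  0.0682]
 [ 1.     -0.0005  0.0003 -0.0015]
 [-0.0004 -0.2527  0.9676 -0.1631]
 [ 0.      0.      0.      1.    ]]
0.15 [-3.1122 -0.4176  0.    ] 0.0187
```

View pics/top0.png

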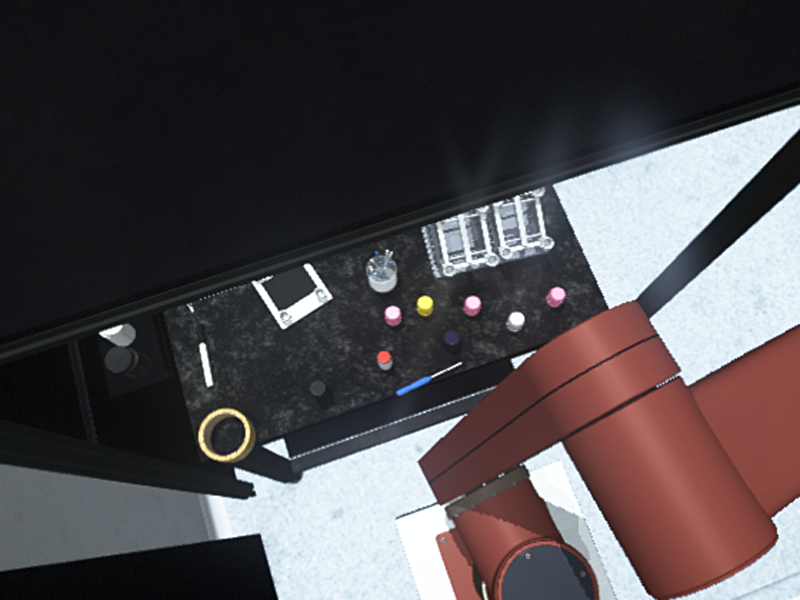

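View pics/side0.png

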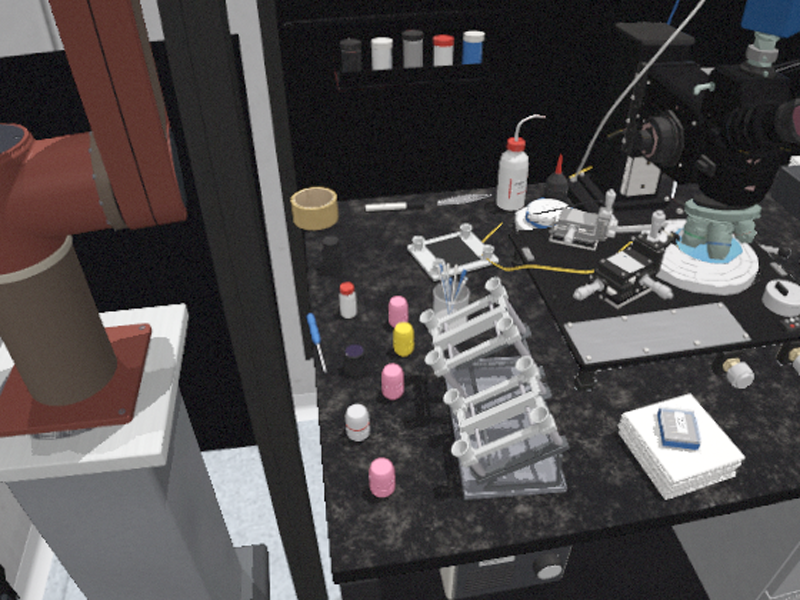

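The top view shows the base (about 290,292) on the left, the rest at (490,232), the swab jar at (382,272), the red-capped vial at (384,358) and the light objective at (516,321). The pink and yellow barrels are decoys. The side view shows the objective with its line at (357,422), the base collars, and both frames leaning on the rest.

```bash
cat > h.py <<'E'
from cell import bot, planner, imaging, order, sensors
import cv2, numpy as np
from scipy.spatial.transform import Rotation as R
np.set_printoptions(precision=4,suppress=True)
def ray(d,px,T=None):
    K=np.array([[d["fx"],0,d["cx"]],[0,d["fy"],d["cy"]],[0,0,1]])
    u=cv2.undistortPoints(np.array([[px]],float),K,np.array(d["dist"],float))[0,0]
    T=d["pose"] if T is None else T
    r=T[:3,:3]@np.array([u[0],u[1],1]); return T[:3,3],r/np.linalg.norm(r)
def onz(d,px,z,T=None):
    o,r=ray(d,px,T); return o+r*(z-o[2])/r[2]
def tri(rays):
    A=sum(np.eye(3)-np.outer(r,r) for o,r in rays); b=sum((np.eye(3)-np.outer(r,r))@o for o,r in rays)
    X=np.linalg.solve(A,b); return X,max(np.linalg.norm(np.cross(X-o,r)) for o,r in rays)
def proj(d,X,T=None):
    T=np.linalg.inv(d["pose"] if T is None else T)
    K=np.array([[d["fx"],0,d["cx"]],[0,d["fy"],d["cy"]],[0,0,1]])
    return cv2.projectPoints(np.atleast_2d(X).astype(float),cv2.Rodrigues(T[:3,:3])[0],T[:3,3],K,np.array(d["dist"],float))[0][:,0]
def tool():
    T=np.eye(4);T[:3,:3]=R.from_rotvec(sensors.read_tcp_rot()).as_matrix();T[:3,3]=sensors.read_eef_pos();return T
def wrist(name,scale=800/560):
    T=tool(); d=imaging.get_image("wrist"); d["pose"]=T@d["tool_from_camera"]; d["tool"]=T
    np.save(name+".npy",d,allow_pickle=True)
    cv2.imwrite(f"pics/{name}.png",cv2.resize(d["img"][:,:,::-1],None,fx=scale,fy=scale,interpolation=cv2.INTER_CUBIC)); return d
def load(n): return np.load(n+".npy",allow_pickle=True).item()
def ori(xaxis,z=(0,0,-1)):
    z=np.array(z,float);z/=np.linalg.norm(z);x=np.array(xaxis,float);x-=z*(x@z);x/=np.linalg.norm(x)
    return R.from_matrix(np.c_[x,np.cross(z,x),z]).as_rotvec()
E
python3 - <<'E'
from h import *
t,s=load("top"),load("side"); q=lambda *p:np.array(p)*.7
for n,a,z in [("obj",(516,316),.048),("basec f l",(285,318),.03),("base f r",(321,296),.03),("jar",(382,290),0),("red",(384,357),.056),("blk34",(451,337),.06),("loupe",(318,388),.039),("pinkR",(556,291),.048)]:
    print(n,onz(t,q(*a),z))
for n,a,z in [("obj",(357,408),.048),("base",(418,240),.03),("base",(465,230),.03),("base",(488,253),.03),("base",(440,268),.03),("red",(347,287),.056),("blk",(354,352),.062),("loup",(330,242),.039)]:
    print("side",n,onz(s,q(*a),z))
for n,a,b in [("A fl",(448,270),(428,318)),("A fr",(492,260),(433,365)),("A rl",(437,228),(495,288)),("A rr",(480,209),(506,325)),("B fl",(505,250),(452,398)),("B fr",(547,243),(461,452)),("B rl",(498,203),(526,368)),("B rr",(540,192),(540,415))]:
    print(n,*tri([ray(t,q(*a)),ray(s,q(*b))]))
for r,z in [(.34,.35),(.36,.35)]:
  for ang in (-1.43,):
    for off in (0,1.57,-1.57,3.14):
        a=ang+off; print(off,planner.ik([r*np.cos(ang),r*np.sin(ang),z],ori((np.cos(a),np.sin(a),0))))
E
```

```text
obj [ 0.416  -0.1733  0.048 ]
basec f l [0.5606 0.2334 0.03  ]
base f r [0.5797 0.1567 0.03  ]
jar [0.5625 0.0417 0.    ]
red [0.4217 0.0824 0.056 ]
blk34 [ 0.4156 -0.0442  0.06  ]
loupe [0.4108 0.213  0.039 ]
pinkR [ 0.4363 -0.2622  0.048 ]
side obj [ 0.4131 -0.1683  0.048 ]
side base [0.5664 0.2316 0.03  ]
side base [0.6591 0.2497 0.03  ]
side base [0.6811 0.1686 0.03  ]
side base [0.5877 0.1389 0.03  ]
side red [0.4238 0.079  0.056 ]
side blk [ 0.4193 -0.0782  0.062 ]
side loup [0.4067 0.2398 0.039 ]
A fl [ 0.5235 -0.076   0.1067] 0.00014149823616423952
A fr [ 0.5153 -0.1593  0.1005] 0.0018474803505734762
A rl [ 0.6034 -0.0796  0.1452] 0.010464676672799393
A rr [ 0.6005 -0.1621  0.1546] 0.002782014298121419
B fl [ 0.5333 -0.1954  0.0752] 0.002467655588049498
B fr [ 0.5238 -0.2763  0.0711] 0.00030389603888837885
B rl [ 0.6151 -0.2061  0.1209] 0.0033956447447362043
B rr [ 0.6062 -0.2853  0.1276] 0.0021687687349800345
0 [-1.6633 -0.5594  1.9754 -0.      1.7257  1.3375]
1.57 [-1.6633 -0.5594  1.9754  0.      1.7257 -0.2325]
-1.57 None
3.14 [-1.6633 -0.5594  1.9754  0.      1.7257 -1.8025]
0 [-1.6501 -0.5032  1.9405 -0.      1.7043  1.3507]
1.57 [-1.6501 -0.5032  1.9405  0.      1.7043 -0.2193]
-1.57 None
3.14 [-1.6501 -0.5032  1.9405  0.      1.7043 -1.7893]
```

Run:
```python
from h import *
bot.set_joints([-1.43,-0.5594,1.9754,0,1.7257,-1.8])
p=[.40,-.17,.26]; q=planner.ik(p,ori((-1,0,0))); print(q)
q0=np.array(sensors.read_joint_positions())
bot.set_joints([q[0],-.5594,1.9754,0,1.7257,q[5]])
print(sensors.read_clock(),sensors.read_eef_pos())
bot.move_ptp(p,ori((-1,0,0))); print(sensors.read_clock(),sensors.read_eef_pos())
wrist("w1")
```

```text
[-0.5837 -0.2775  1.9436  0.      1.4755 -2.1545]
2.7167 [ 0.3192 -0.1173  0.3498]
3.3083 [ 0.3992 -0.1706  0.2602]
```

View pics/w1.png

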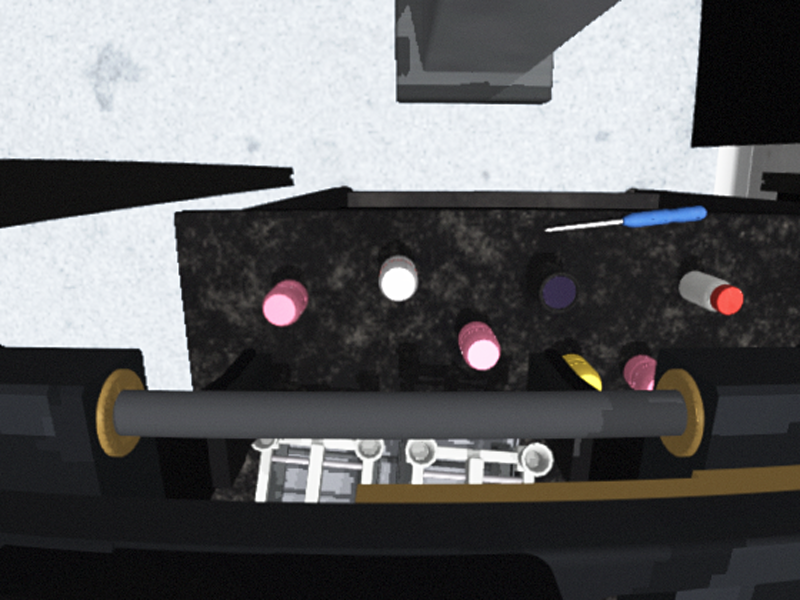

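The wrist view shows the objective's white top at (398,281). The pink decoys are well clear, and the frames' front collars are at rows 440–460.

Run:
```python
from h import *
d=load("w1"); P=onz(d,np.array([398,283])*.7,.048); print(P)
for n,a in [("A fl",(536,458)),("A fr",(421,451)),("B fl",(370,446))]: print(n,ray(d,np.array(a)*.7))
t,s=load("top"),load("side")
for n,a,b,c in [("A fl",(448,270),(428,318),(536,458)),("A fr",(492,260),(433,365),(421,451)),("B fl",(505,250),(452,398),(370,446))]:
    print(n,*tri([ray(t,.7*np.array(a)),ray(s,.7*np.array(b)),ray(d,.7*np.array(c))]))
x,y=(P[:2]*2+[.4131,-.1683])/3; print(x,y)
o=ori((-1,0,0))
bot.grip(.055,15)
bot.move_ptp([x,y,.09],o); bot.move_l([x,y,.011],.12)
bot.grip(.0,15); print(sensors.read_opening(),sensors.read_gripper_force())
bot.move_l([x,y,.15],.2)
bot.move_ptp([.62,.11,.28],ori((0,1,0))); print(sensors.read_opening(),sensors.read_clock(),sensors.read_eef_pos())
wrist("w2")
```

```text
[ 0.4107 -0.1705  0.048 ]
A fl (array([ 0.3298, -0.1693,  0.4234]), array([ 0.506 ,  0.2493, -0.8257]))
A fr (array([ 0.3298, -0.1693,  0.4234]), array([ 0.509 ,  0.0396, -0.8598]))
B fl (array([ 0.3298, -0.1693,  0.4234]), array([ 0.5005, -0.0566, -0.8639]))
A fl [ 0.5235 -0.0751  0.1069] 0.0013471791759733709
A fr [ 0.5165 -0.1575  0.1017] 0.004364798035626703
B fl [ 0.5333 -0.194   0.0738] 0.003267074775755587
0.4115060606303674 -0.16973485288498283
0.029342467263565857 14.960634718572692
0.02937005858197619 9.025 [0.6197 0.1095 0.2792]
```

View pics/w2.png

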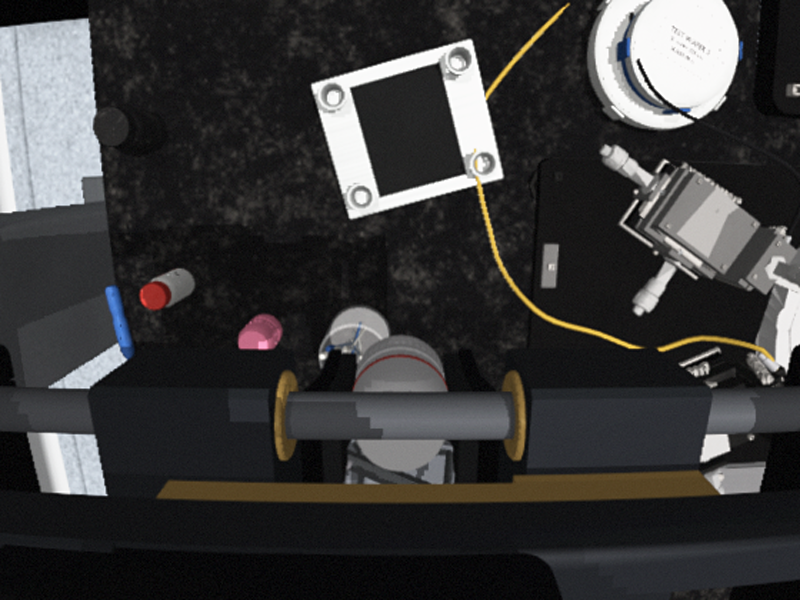

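The base is clear in this view, with collar mouths at about (333,96), (458,61), (484,162) and (360,196). The objective is held upright.

```bash
cat >> h.py <<'E'
def fitrect(P):
    # P ordered: (-x,+y),(+x,+y),(+x,-y),(-x,-y); 2D rigid fit to 100x80 mm
    L=np.array([[-.05,.04],[.05,.04],[.05,-.04],[-.05,-.04]]);P=np.array(P)[:,:2];c=P.mean(0)
    z=((P-c)@[1,1j])@np.conj(L@[1,1j]); th=np.angle(z)
    res=P-c-np.c_[np.real((L@[1,1j])*np.exp(1j*th)),np.imag((L@[1,1j])*np.exp(1j*th))]
    return c,th,res
E
python3 - <<'E'
from h import *
d=load("w2"); px=np.array([(333,96),(458,61),(484,162),(360,196)])*.7
P=[onz(d,p,.030) for p in px]; c,th,res=fitrect(P); print(c,th,res*1000)
s=load("side"); P2=[onz(s,.7*np.array(p),.03) for p in [(418,240),(465,230),(488,253),(440,268)]]; print(fitrect(P2)[:2])
np.save("base0.npy",[*c,th])
# place objective
o=ori((-np.sin(th),np.cos(th),0))
bot.move_ptp([*c,.15],o)
bot.move_l([*c,.06],.2); f0=np.array(sensors.read_wrist_force())
bot.move_l([*c,.024],.06); print(np.array(sensors.read_wrist_force())-f0, sensors.read_eef_pos())
z=.024
while z>.0205 and (np.array(sensors.read_wrist_force())-f0)[2]<3:
    z-=.0007; bot.move_l([*c,z],.03)
print(z,np.array(sensors.read_wrist_force())-f0)
bot.grip(.05); bot.move_l([*c,.16],.25)
bot.move_ptp([c[0],c[1]-.1,.25],o); print(sensors.read_clock())
wrist("w3")
E
```

```text
[0.6255 0.211 ] 0.2652443603142733 [[ 0.9602 -0.5734]
 [-0.6675 -1.3809]
 [ 0.2469  1.0761]
 [-0.5396  0.8783]]
(array([0.6236, 0.1972]), np.float64(0.24861598358661985))
[-1.2211  0.2286 -0.6267] [0.6253 0.2109 0.0233]
0.022600000000000002 [-1.7399 -1.1168  3.3734]
13.6167
```

View pics/w3.png

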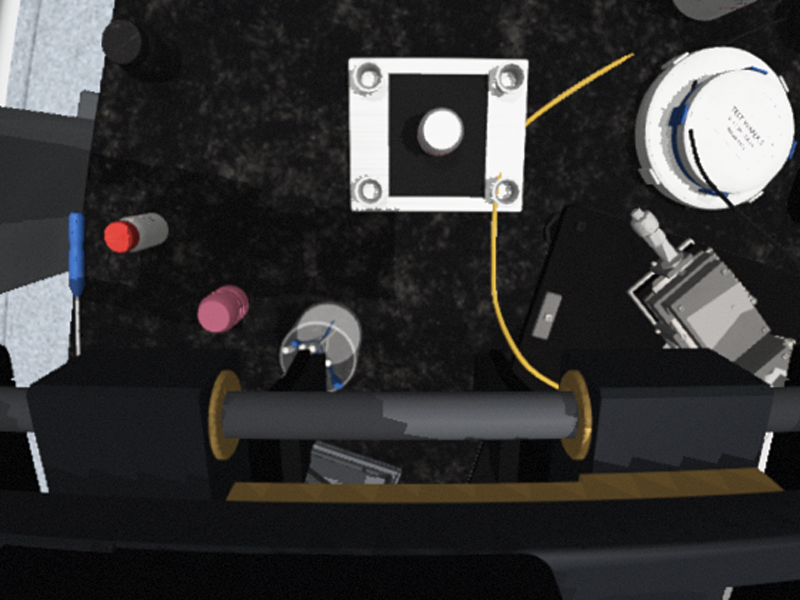

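Run:
```python
from h import *
d=load("w3"); px=np.array([(370,76),(510,76),(506,189),(370,189)])*.7
c,th,res=fitrect([onz(d,p,.030) for p in px]); print(c,th,res*1000)
print("obj",onz(d,.7*np.array((441,129)),.06))
c0=np.load("base0.npy")
im=d["img"][int(40*.7):int(220*.7),int(335*.7):int(545*.7)]
a=cv2.resize(im[:,:,::-1],(440,400),interpolation=cv2.INTER_CUBIC)
s=load("side"); x0,y0=int(405*.7),int(215*.7); b=cv2.resize(s["img"][y0:y0+50,x0:x0+45,::-1],(360,400),interpolation=cv2.INTER_CUBIC)
cv2.imwrite("pics/c3.png",np.hstack([a,b])); print(im.shape,int(40*.7),int(335*.7),x0,y0)
```

```text
[0.6256 0.2121] 0.26523740515267413 [[ 1.3018 -0.6861]
 [-0.5005 -0.6826]
 [-0.7513  0.6862]
 [-0.05    0.6826]]
obj [0.6245 0.2124 0.06  ]
(126, 147, 3) 28 234 283 150
```

View pics/c3.png

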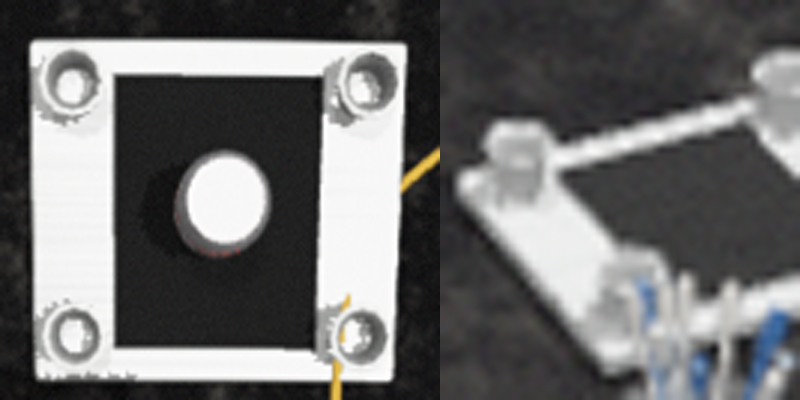

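Run:
```python
from h import *
x,y,th=np.load("base0.npy"); bx=np.array([np.cos(th),np.sin(th),0])
c=np.array([x,y+.0005,0])
bot.grip(.026)
bot.move_ptp(c-.1*bx+[0,0,.25],ori(bx)); a=wrist("w4")["img"]
yaw=-.1; tz=np.array([.5*np.cos(yaw),.5*np.sin(yaw),-.866]); fx=np.array([.866*np.cos(yaw),.866*np.sin(yaw),.5])
g=np.array([.5715,-.120,.111]); o=ori(fx,tz)
print(planner.ik(g+.0187*tz,o))
bot.move_ptp(g-.11*tz-.05*fx,o); b=wrist("w5")["img"]; print(sensors.read_clock())
im=np.vstack([cv2.resize(i[0:250,80:480,::-1],(480,300),interpolation=cv2.INTER_CUBIC) for i in(a,b)])
cv2.imwrite("pics/w45.png",im)
```

```text
[-0.4346 -0.0584  2.178   0.3219  0.5458  1.0007]
17.2
```

View pics/w45.png

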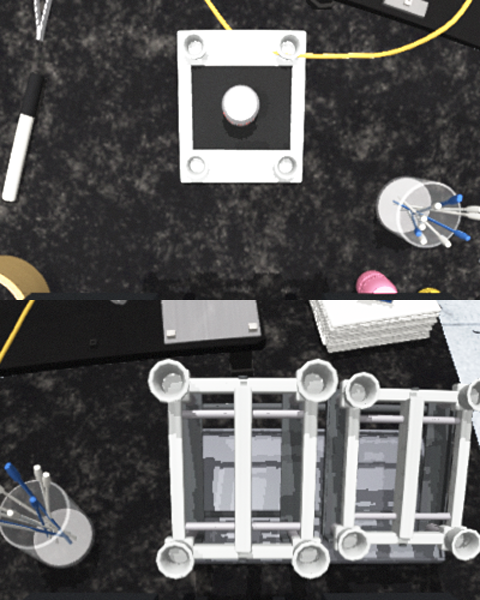

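The upper crop shows the base collars at (193,47), (288,46), (287,165) and (197,165). The lower crop shows the tall frame's rims at (171,381), (317,381), (310,557) and (177,556). The low frame is to its right, with rims at about (361,387), (476,392), (467,543) and (353,543).

```bash
cat >> h.py <<'E'
from scipy.optimize import least_squares
L4=np.array([[-.05,.04,.02],[.05,.04,.02],[.05,-.04,.02],[-.05,-.04,.02]])
def Rf(yaw,tilt): return R.from_euler("ZY",[yaw,-tilt]).as_matrix()
def fitframe(d,px,tilt=None,g0=(.57,-.12,.11)):
    px=np.array(px,float)
    f=lambda v:(proj(d,v[:3]+L4@Rf(v[3],v[4] if tilt is None else tilt).T)-px).ravel()
    s=least_squares(f,[*g0,-.1]+([np.pi/6] if tilt is None else [])); return s.x,f(s.x).reshape(-1,2)
E
python3 - <<'E'
from h import *
n=lambda L,o:[(80+u/1.2,(v-o)/1.2) for u,v in L]
d=load("w4"); c,th,res=fitrect([onz(d,p,.030) for p in n([(197,165),(193,47),(288,46),(287,165)],0)]); print("base",c,th,res*1000)
d=load("w5"); A=n([(177,556),(171,381),(317,381),(310,557)],300); B=n([(353,543),(361,387),(476,392),(467,543)],300)
for P,g in((A,(.57,-.12,.11)),(B,(.57,-.23,.08))):
    for t in (None,np.pi/6): print(*fitframe(d,P,t,g))
E
```

```text
base [0.6249 0.211 ] 0.27600253525295115 [[ 1.5027 -0.3728]
 [-0.8293 -0.4923]
 [-1.0638  0.2988]
 [ 0.3904  0.5663]]
[ 0.5725 -0.1213  0.1171 -0.1013  0.5424] [[-0.0297  0.3531]
 [ 0.0964 -0.1823]
 [ 0.0452  0.1264]
 [-0.1302 -0.2931]]
[ 0.5724 -0.1213  0.1168 -0.1015] [[-0.1947  0.4023]
 [ 0.3571 -0.2371]
 [-0.2247  0.0822]
 [ 0.0455 -0.2305]]
[ 0.5787 -0.2367  0.0861 -0.105   0.4363] [[ 0.1081 -0.9965]
 [-1.6503  0.7867]
 [ 1.3555  0.425 ]
 [ 0.2846 -0.2528]]
[ 0.5795 -0.2365  0.0867 -0.0818] [[-0.0222  0.0198]
 [-1.3525  1.7345]
 [ 2.8129 -0.5607]
 [-1.4166 -1.3909]]
```

Run:
```python
from h import *
g=np.array([.5725,-.1213,.1165]); yaw=-.1; F=Rf(yaw,np.pi/6); fx=F[:,0]; tz=-F[:,2]; o=ori(fx,tz)
p=g+bot.grasp_offset*tz
bot.move_l(p-.08*tz,.2,ori=o); f0=np.array(sensors.read_wrist_force())
bot.move_l(p,.1); print("f",np.array(sensors.read_wrist_force())-f0,sensors.read_eef_pos()-p)
bot.grip(0,50); print(sensors.read_opening(),sensors.read_gripper_force(),np.array(sensors.read_wrist_force())-f0)
bot.move_l(p+[0,0,.02],.08); print(np.array(sensors.read_wrist_force())-f0)
bot.move_l(p+[0,0,.15],.2); print(sensors.read_opening(),np.array(sensors.read_wrist_force())-f0)
th=.27; c=np.array([.6252,.211,0]); bx=np.array([np.cos(th),np.sin(th),0])
bot.move_ptp([.55,.0,.27],ori((1,0,0)))
bot.move_ptp(c+[0,0,.26],ori(bx)); print(sensors.read_opening(),sensors.read_clock(),sensors.read_eef_pos())
wrist("w6")
```

```text
f [-0.1133  0.52   -0.421 ] [ 0.0001 -0.0002  0.0007]
0.009592110602229652 50.00147994607687 [-2.475  -0.2209  3.1459]
[-0.363  -0.1165 -2.2382]
0.009558145592745683 [ 0.1654  0.5015 -3.2277]
0.009220153513134252 21.825 [0.6251 0.2091 0.2598]
```

View pics/w6.png

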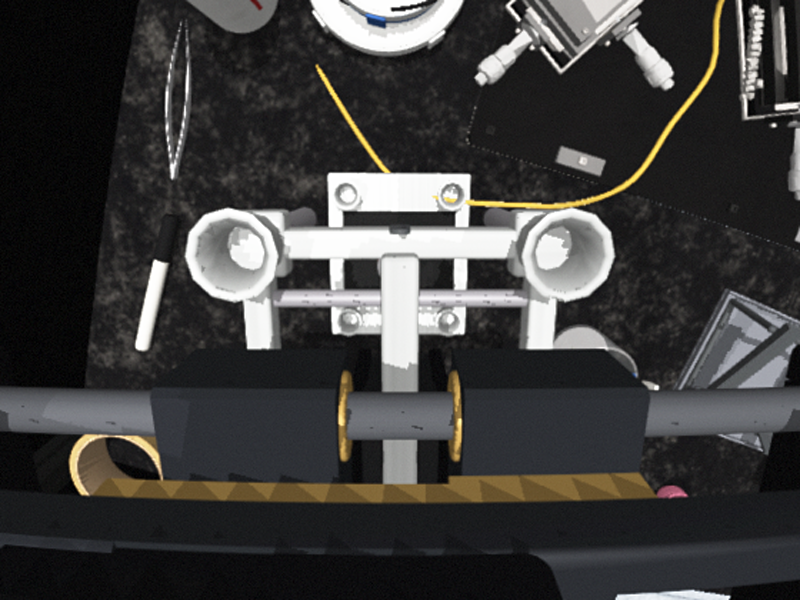

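The base collars show through the held frame at (347,195), (452,194), (450,321) and (349,321). The held frame's two +x rims are at (233,255) and (567,254).

Run:
```python
from h import *
d=load("w6"); T=d["tool"]; C=d["tool_from_camera"]
s=.7
o,r1=ray(d,s*np.array((233,255)),C); _,r2=ray(d,s*np.array((567,254)),C)
for z in (-.0387,-.0417):
    print("plane",z,[ (o+r*(z-o[2])/r[2]) for r in (r1,r2)])
k=.08/np.linalg.norm(r1/r1[2]-r2/r2[2]); print("by spacing",o+r1/r1[2]*k,o+r2/r2[2]*k)
P=[onz(d,s*np.array(p),.03) for p in [(349,321),(347,195),(452,194),(450,321)]]
c,th,res=fitrect(P); print(c,th,res*1000)
print("base in tool",T[:3,:3].T@(np.array([*c,.03])-T[:3,3]), "tool yaw",np.arctan2(T[1,0],T[0,0]), "tool tilt",T[:3,2], sensors.read_eef_pos())
```

```text
plane -0.0387 [array([ 0.0483, -0.0426, -0.0387]), array([ 0.0485,  0.0399, -0.0387])]
plane -0.0417 [array([ 0.0488, -0.0416, -0.0417]), array([ 0.049 ,  0.0389, -0.0417])]
by spacing [ 0.0489 -0.0413 -0.0425] [ 0.0491  0.0387 -0.0425]
[0.626  0.2105] 0.26946841133228444 [[ 0.2944  0.5491]
 [-0.4766 -0.6779]
 [-0.1369  0.3342]
 [ 0.3191 -0.2054]]
base in tool [ 0.0014 -0.0013  0.2298] tool yaw 0.2680378610568481 tool tilt [-0.0002 -0.001  -1.    ] [0.6253 0.2088 0.2602]
```

Run:
```python
from h import *
d=load("w6"); C=d["tool_from_camera"]; s=4
x0,y0,w,h=125,130,200,120
im=cv2.resize(d["img"][y0:y0+h,x0:x0+w,::-1],None,fx=s,fy=s,interpolation=cv2.INTER_CUBIC)
for col,(dx,dz,pit) in {(0,0,255):(-.001,-.0038,0),(0,200,0):(-.001+.0016,0,.076)}.items():
    Rt=R.from_euler("y",pit).as_matrix()  # tool frame: +pitch raises +x end (tool z down)
    g=np.array([dx,-.0013,-.0187+dz])
    for y in(-.04,.04):
        for l in ([.05,y,-.02],[.05,y,.084],[-.05,y,.084],[.03,y/10*1,-.010]):
            p=proj(d,g+Rt@np.array(l),C)[0]; print(col,l,p)
            q=tuple(int(v) for v in ((p-[x0,y0])*s)); cv2.circle(im,q,5,col,1); cv2.line(im,(q[0]-9,q[1]),(q[0]+9,q[1]),col,1)
cv2.imwrite("pics/c6.png",im)
```

```text
(0, 0, 255) [0.05, -0.04, -0.02] [163.168  178.2207]
(0, 0, 255) [0.05, -0.04, 0.084] [215.5176 151.6248]
(0, 0, 255) [-0.05, -0.04, 0.084] [222.2237 297.361 ]
(0, 0, 255) [0.03, -0.004, -0.01] [269.5155 225.9316]
(0, 0, 255) [0.05, 0.04, -0.02] [396.9747 178.1254]
(0, 0, 255) [0.05, 0.04, 0.084] [344.0889 151.5746]
(0, 0, 255) [-0.05, 0.04, 0.084] [337.451 297.297]
(0, 0, 255) [0.03, 0.004, -0.01] [290.5923 225.9215]
(0, 200, 0) [0.05, -0.04, -0.02] [163.2377 178.3739]
(0, 200, 0) [0.05, -0.04, 0.084] [214.9539 138.8994]
(0, 200, 0) [-0.05, -0.04, 0.084] [223.2642 282.0777]
(0, 200, 0) [0.03, -0.004, -0.01] [269.6088 222.8818]
(0, 200, 0) [0.05, 0.04, -0.02] [396.9045 178.2786]
(0, 200, 0) [0.05, 0.04, 0.084] [344.6466 138.8507]
(0, 200, 0) [-0.05, 0.04, 0.084] [336.3854 282.0169]
(0, 200, 0) [0.03, 0.004, -0.01] [290.4859 222.8719]
```

View pics/c6.png

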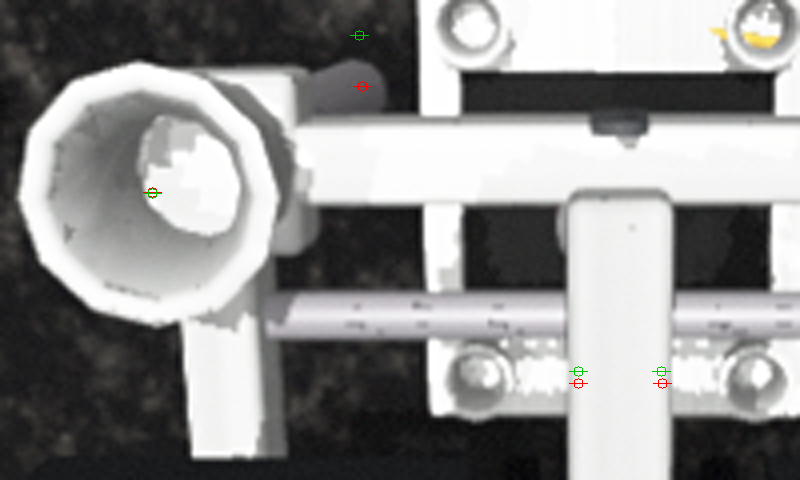

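The no-pitch hypothesis (red) lands on the post foot at (360,88), so the frame hangs level. It is offset −1.0 mm in x and −1.3 mm in y, and sits 3.8 mm high in the grip. Now I'll lower it with feedback on the measured TCP.

```bash
cat >> h.py <<'E'
def goto(p,o,vel=.1,n=3):
    """line to p, correcting the steady xy error from the measured TCP"""
    p=np.array(p,float); cmd=p.copy()
    for i in range(n):
        bot.move_l(cmd,vel,ori=o); bot.wait(.1); e=p-np.array(sensors.read_eef_pos()); e[2]=0
        if np.linalg.norm(e)<.0004: break
        cmd=cmd+e
    return cmd
def lower(cmd,z_end,f0,step=.002,fmax=15,vel=.04):
    cmd=cmd.copy()
    while cmd[2]>z_end+1e-6:
        cmd[2]=max(cmd[2]-step,z_end); bot.move_l(cmd,vel); f=np.array(sensors.read_wrist_force())-f0
        if np.linalg.norm(f)>4: print("z",sensors.read_eef_pos(),"f",f)
        if np.linalg.norm(f)>fmax: break
    return cmd
E
python3 - <<'E'
from h import *
th=.2690; bx=np.array([np.cos(th),np.sin(th),0]); o=ori(bx)
t=np.array([.6276,.2094])
cmd=goto([*t,.18],o); cmd[2]=.10; bot.move_l(cmd,.15); bot.wait(.15)
e=t-np.array(sensors.read_eef_pos())[:2]; cmd[:2]+=e; bot.move_l(cmd,.1); bot.wait(.1)
f0=np.array(sensors.read_wrist_force()); print(cmd,sensors.read_eef_pos(),f0)
cmd=lower(cmd,.0735,f0); bot.wait(.1)
print(cmd,sensors.read_eef_pos(),np.array(sensors.read_wrist_force())-f0,sensors.read_ft_torque(),sensors.read_clock())
E
```

```text
[0.6263 0.2091 0.1   ] [0.6264 0.2091 0.1003] [ 0.2044  0.4514 -2.2326]
[0.6263 0.2091 0.0735] [0.6263 0.2091 0.0735] [-0.5962  0.9185 -1.1343] [ 0.0755 -0.0737 -0.0168] 28.4083
```

Run:
```python
from h import *
f0=np.array([.2,.45,-2.23]); p=np.array(sensors.read_eef_pos())
cmd=np.array([.6263,.2091,.0735]); cmd=lower(cmd,.066,f0,step=.001,fmax=12)
bot.wait(.2); print(cmd,sensors.read_eef_pos(),np.array(sensors.read_wrist_force())-f0,sensors.read_ft_torque(),sensors.read_clock())
```

```text
z [0.6266 0.2093 0.0729] f [-4.0566 -0.4237  8.6566]
z [0.6267 0.2093 0.0728] f [-6.0404 -0.6968 13.1974]
[0.6263 0.2091 0.0705] [0.6267 0.2093 0.0728] [-5.4986 -1.9222 14.2418] [-0.129   1.002  -0.0373] 29.3583
```

Contact came at TCP z = 0.0728, against 0.0735 predicted for fully home. I'll release and check the rims numerically.

Run:
```python
from h import *
th=.2695; bx=np.array([np.cos(th),np.sin(th),0]); o=ori(bx)
bot.grip(.026); bot.move_l([.6265,.2092,.2],.25)
c=np.array([.626,.2105,0]); bot.move_ptp(c-.1*bx+[0,0,.30],o); bot.wait(.15)
d=wrist("w7"); g=cv2.cvtColor(d["img"],cv2.COLOR_RGB2GRAY)
Rz=np.c_[bx,[-bx[1],bx[0],0],[0,0,1]]
exp=proj(d,c+[0,0,.096]+L4@Rz.T); print("expected",exp)
cs=cv2.HoughCircles(g,cv2.HOUGH_GRADIENT,1,20,param1=150,param2=14,minRadius=8,maxRadius=24)[0]
px=[]
for e in exp:
    k=cs[np.argsort(np.linalg.norm(cs[:,:2]-e,axis=1))[:2]]; print(e,k.ravel()); px.append(k[0,:2])
f=lambda v:(proj(d,v[:3]+L4@(Rz@R.from_euler("zyx",v[3:]).as_matrix()).T)-np.array(px)).ravel()
s=least_squares(f,[*c[:2],.096,0,0,0]); print(s.x,f(s.x),sensors.read_clock())
```

```text
expected [[238.6568 138.5106]
 [236.2202  25.7997]
 [325.9362  25.7901]
 [323.4514 138.4785]]
[238.6568 138.5106] [239.5 138.5  13.2 278.5  89.5  14.4]
[236.2202  25.7997] [239.5  23.5  17.9 254.5  44.5   8.3]
[325.9362  25.7901] [321.5  25.5  16.7 343.5  33.5  17.8]
[323.4514 138.4785] [322.5 138.5  12.2 304.5 107.5  17.9]
[0.6253 0.2147 0.0961 0.006  0.0143 0.2615] [ 0.8945  0.1164 -2.4374 -0.8485  1.9019  2.3065 -0.2556 -1.5923] 31.4833
```

The near rims land on their predicted seated positions within a pixel, so the tall frame is home. Next is the low frame.

Run:
```python
from h import *
F=Rf(-.1,np.pi/6); fx,fy,n=F.T; tz=-n; o=ori(fx,tz)
g=np.array([.5725,-.1213,.1165])-.001*fx+.0013*fy-.116*fy-.04*n+.0038*n; print(g)
p=g+bot.grasp_offset*tz; print(planner.ik(p,o))
bot.move_ptp([.53,-.1,.28],ori((1,0,0)))
bot.move_ptp(p-.10*tz,o); bot.wait(.1); f0=np.array(sensors.read_wrist_force())
bot.move_l(p-.03*tz,.15,ori=o); bot.move_l(p,.06); print("f",np.array(sensors.read_wrist_force())-f0,np.array(sensors.read_eef_pos())-p)
bot.grip(0,50); print(sensors.read_opening(),sensors.read_gripper_force(),np.array(sensors.read_wrist_force())-f0)
bot.move_l(p+[0,0,.02],.08); print(np.array(sensors.read_wrist_force())-f0)
bot.move_l(p+[0,0,.16],.2); print(sensors.read_opening(),np.array(sensors.read_wrist_force())-f0)
bot.move_ptp([.53,-.05,.27],ori((1,0,0)))
th=.269; bx=np.array([np.cos(th),np.sin(th),0])
cmd=goto([.6276,.2094,.26],ori(bx)); d=wrist("w8"); print(sensors.read_opening(),sensors.read_clock(),d["tool"][:3,3])
a=load("w6"); G=lambda q:cv2.cvtColor(q["img"],cv2.COLOR_RGB2GRAY); A,B=G(a),G(d)
for x,y in((163,178),(397,178)):
    w=34; t=A[y-w:y+w,x-w:x+w]; best=[]
    for sc in (.96,.98,1,1.02,1.04):
        m=cv2.matchTemplate(B[y-75:y+75,x-75:x+75],cv2.resize(t,None,fx=sc,fy=sc),cv2.TM_CCOEFF_NORMED); _,v,_,l=cv2.minMaxLoc(m); ww=round(2*w*sc)/2
        best.append((v,sc,x-75+l[0]+ww,y-75+l[1]+ww))
    print(max(best),best[2])
```

```text
[ 0.5782 -0.2371  0.0846]
[-0.6546  0.1096  2.0672  0.5109  0.5686  0.6372]
f [-1.     -0.0892 -0.9528] [-0.0001  0.0001 -0.0004]
0.009391045561496471 49.99897448346019 [-1.8824 -0.0244  1.9404]
[-0.0888 -0.1293 -3.0679]
0.00972261726395072 [-0.617   0.1366 -2.0544]
0.009487407217936441 40.3 [0.6276 0.2092 0.2601]
(0.9682152271270752, 0.98, 166.5, 173.5) (0.9268272519111633, 1, 166.0, 173.0)
(0.8960350155830383, 0.98, 394.5, 173.5) (0.8627634048461914, 1, 394.0, 173.0)
```

Run:
```python
from h import *
d=load("w8"); C=d["tool_from_camera"]
def off(l,r):
    o,r1=ray(d,l,C); _,r2=ray(d,r,C); k=.08/np.linalg.norm(r1/r1[2]-r2/r2[2]); return (o+r1/r1[2]*k+o+r2/r2[2]*k)/2-[.05,0,-.0387]
a=off((163.2,178.2),(397,178.2)); b=off((166.5,173.5),(394.5,173.5)); print(a,b)
T=d["tool"]; seat=np.array([.6265,.2092]); 
dt=a-b; t=seat+T[:2,0]*dt[0]+T[:2,1]*dt[1]; zs=.0728+.046+(b-a)[2]*-1*-1; print(t, "seat z (tcp)",.0728+.046+(b[2]-a[2])*-1)
np.save("t8.npy",t)
```

```text
[-0.001  -0.0013 -0.0038] [ 0.0001 -0.0011 -0.0003]
[0.6254 0.2091] seat z (tcp) 0.11528654941923908
```

Run:
```python
from h import *
th=.269; o=ori((np.cos(th),np.sin(th),0)); t=np.load("t8.npy")
cmd=goto([*t,.20],o); cmd[2]=.15; bot.move_l(cmd,.12); bot.wait(.15)
f0=np.array(sensors.read_wrist_force()); print(sensors.read_eef_pos(),t)
cmd=lower(cmd,.126,f0,fmax=12)
if cmd[2]<.1261: cmd=lower(cmd,.117,f0,step=.001,fmax=12)
bot.wait(.2); print(cmd,sensors.read_eef_pos(),np.array(sensors.read_wrist_force())-f0,sensors.read_ft_torque(),sensors.read_clock())
```

```text
[0.6262 0.2092 0.1515] [0.6254 0.2091]
z [0.6255 0.2092 0.1227] f [-2.0153 -0.297   4.9452]
z [0.6257 0.2092 0.1226] f [-3.9258 -1.3132  9.7845]
z [0.6258 0.2092 0.1226] f [-5.4736 -1.3277 15.0873]
[0.6253 0.2091 0.12  ] [0.6258 0.2092 0.1225] [-5.8384 -1.2739 13.2392] [-0.2473  1.0998 -0.0356] 47.2667
```

The stop came at z = 0.1225, against 0.1223 predicted for seated. I'll release, back off and take a last look.

Run:
```python
from h import *
th=.269; bx=np.array([np.cos(th),np.sin(th),0])
bot.grip(.026); bot.move_l([.6256,.2092,.25],.2)
bot.move_ptp(np.array([.626,.2105,.30])-.13*bx,ori(bx)); bot.wait(.1)
d=wrist("w9")["img"]; s=imaging.get_image("side")["img"]; print(sensors.read_clock())
a=cv2.resize(d[0:240,150:420,::-1],(450,400),interpolation=cv2.INTER_CUBIC)
b=cv2.resize(s[100:240,260:382,::-1],(349,400),interpolation=cv2.INTER_CUBIC); cv2.imwrite("pics/end.png",np.hstack([a,b]))
```

```text
49.5
```

View pics/end.png

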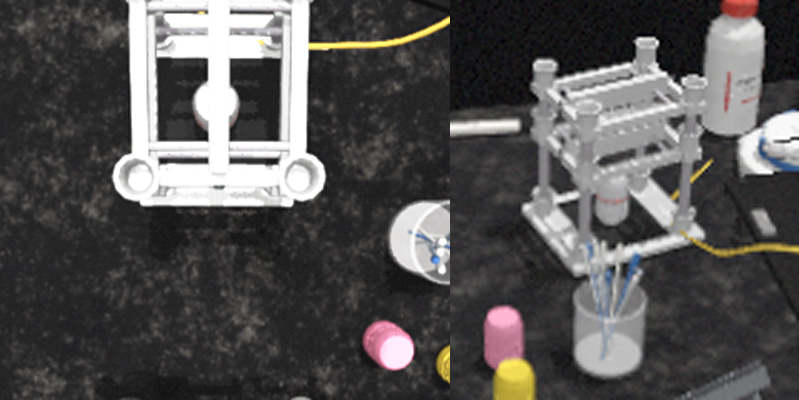

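The stack stands level. Both frames' posts are in their sockets, the objective is upright in the middle, and the jar is where it was. The robot is clear of everything.

```bash
python3 -c "
from h import *
print(order.sign_off())"
```

```text
the job is handed in; nothing more can be done
None
```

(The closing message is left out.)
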